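# Take the sloped file case out of the gated desk rack and hold it tipped over the tray

## Task

Swing the front gate of the black desk rack wide open by its upright pull bar and leave it open, then draw the one file case with the sloped shoulder up out of its bay. Carry it over the shallow grey tray and tip it halfway onto its side (about 45 degrees), so that one of its broad windowed sides looks obliquely up while its long bottom edge stays level. Finish while still holding it there, raised and still, the middle of the case above the tray and its lowest edge at least 8 cm above the table; leave the other two cases in their bays and do not knock over the white spacer tower.

Things in the scene. Friction and masses are not known exactly. Their poses are not given: they have to be found in the camera images.
- rack: Black desk rack, fixed, 175 (own x) x 190 (own y) x 125 mm high. Origin: centre of underside, on the table; own -x, its gated front, faces roughly the robot. Floor 6 mm, sides and bay ribs only 50 mm high, back 60 mm. Three bays centred at own y = -58, 0, +58 mm, x = 0; in each a case stands between two ribs, 3 mm play a side, long side along own x.
- gate (a joint): Gate hinge, rad: 0 closed, 1.75 fully open; from 1.1 (65 degrees) it is wide open. Starts shut or ajar, stays where left, friction 0.06 N m. Seen from above it opens clockwise: its right end swings towards the robot and round to the left. Gate 186 wide, 125 high, 10 mm thick; a 4 mm lip on its top reaches back 45 mm over all the cases, so none can be lifted until it is wide open.
- gate_hinge (a point): Point on the gate's vertical hinge axis (rack's front left corner), 121 mm above the table.
- gate_handle (a point): Centre of the gate's pull bar near its upper end, 121 mm above the table (rounded tip 6 mm higher). Upright round steel bar, 12 mm thick, about 29 mm free gap to the gate, 125 mm from the hinge along the gate. Its topmost 45 mm is free all round (two thin stays join it to the gate lower down): pinch it from above in any direction. Moves with the gate.
- slant_case: The case to take: light grey, 140 (own x) x 22 (own y) x 110 mm (own z, up), about 0.22 kg, windows in both broad sides (+y, -y). Origin: centre of underside, 6 mm above the table in the rack. Top flat, 110 high, from x = -70 to +15 mm, then slopes to 55 mm high at x = +70 (rack's back). Axes parallel to the rack's at first. Centre of mass x = -9, z = 47 mm. In any of the bays.
- slant_case_middle (a point): Middle of the slanted case: 55 mm above its underside on its own z axis; same axes as the case.
- plain_case: Another light grey file case, plain rectangular, 140 x 22 x 110 mm, origin at the centre of its underside, in another bay; leave it there.
- low_case: Third light grey file case, plain rectangular, 140 x 22 x 85 mm, origin at the centre of its underside, in the remaining bay; leave it there.
- tray: Shallow open grey plastic tray, 200 (own x) x 160 (own y) x 28 mm high, fixed, empty. Origin at the centre of its underside on the table.
- spacer_tower: White ribbed plastic tower of stacked spacers, 40 x 40 x 90 mm, standing loose; origin at the centre of its underside. Do not knock it over.
Mind the look-alikes: they are no part of the job. Leave any green look-alike of the slant_case alone.

How it is judged:
On the way, in this order (a step that is already met when the one before it is completed fails the run):
1. the gate is swung wide open (at least 1.1 rad) while the case still stands in the rack (value of joint gate above 1.1 rad and z of slant_case in the frame of rack below 0.02 m), for 0.2 s.
2. the sloped case is drawn up clear of the bays, held by the gripper (z of slant_case in the frame of rack above 0.06 m and contact force between slant_case and the fingers above 1 N), for 0.2 s.
At the end, for the whole second after the job is handed in: Sloped case held by the gripper, touching nothing else, at rest: middle over the tray's outline and over 110 mm above the table, tipped 45 degrees (+-20) onto a broad side, long edge level within 17 degrees. Gate open over 1.0 rad; other cases in their bays; spacer tower upright (contact force between slant_case and the fingers above 1 N and contact force between slant_case and rack below 0.2 N and contact force between slant_case and tray below 0.2 N and contact force between slant_case and plain_case below 0.2 N and contact force between slant_case and low_case below 0.2 N and contact force between slant_case and spacer_tower below 0.2 N and height (world z) of slant_case_middle above 0.11 m and x of slant_case_middle in the frame of tray between -0.1 and 0.1 m and y of slant_case_middle in the frame of tray between -0.08 and 0.08 m and (angle between slant_case's own y axis and vertical between 0.44 and 1.13 rad or angle between slant_case's own y axis and vertical between 2.01 and 2.7 rad) and angle between slant_case's own x axis and vertical between 1.27 and 1.87 rad and angle between slant_case's own z axis and vertical below 1.35 rad and linear speed of slant_case below 0.03 m/s and angular speed of slant_case below 0.2 rad/s and value of joint gate above 1 rad and z of each of plain_case, low_case in the frame of rack below 0.02 m and angle between spacer_tower's own z axis and vertical below 0.3 rad); the arm keeps its last pose, push and grip.
It fails at once if another case is pulled up out of its bay or knocked over (distance of any of plain_case, low_case from where it was at the start of the episode above 0.04 m or angle between any of plain_case, low_case's own z axis and vertical above 0.5 rad).
It fails at once if the spacer tower is knocked over (angle between spacer_tower's own z axis and vertical above 0.8 rad).
It also fails if it takes over 50 s, if anything falls off the work surface, if the arm or the gripper's body presses on something with over 40 N, if the wrist force passes 120 N, or if a joint passes its speed limit or range.

## Robot

A 6-joint arm with a two-finger parallel gripper is mounted at the origin on the work surface. World frame = base frame: x ahead of the robot, y to its left, z up, the work surface at z = 0. Lengths are in m, angles in rad, forces in N, time in s.
With the tool pointing down it reaches from about 0.425 to 0.95 m from the base axis. Payload 3.5 kg.
Tool frame: the origin (TCP) lies between the finger pads; the fingertips stand 11 mm ahead of it and the grasp point (between the pads) lies 8 mm behind it (ctrl.tcp_to_tips is the distance from the TCP to the fingertips, in m); z points along the fingers, y is the direction in which the jaws open and shut (so a half turn about z gives the same grasp; the last joint's range is limited). The gripper opens to 85 mm and grips with 20 to 120 N. Pads are 22 mm wide; open, the fingers measure 114 mm over their backs; the gripper's body (76 mm by 85 mm) begins 54 mm behind the grasp point. The pads swing forward as they close: fully open they stand 13 mm farther back than shut.
Start: joints at [1.1, 0.286, 1.577, -0, 1.279, -0.15], TCP at [0.213, 0.641, 0.242] pointing down, gripper open.
Joint ranges: [-2.77, 2.77], [-0.9, 2.22], [0.21, 2.48], [-1.53, 4.67], [0.24, 2.81], [-2.84, 2.84]. Speed limits (rad/s): [2.79, 2.79, 3.14, 3.14, 3.14, 3.14].

## Interface

Orientations are given as a unit quaternion [x, y, z, w].
In Python, from plant import monitor, vision, workorder, ctrl gives the robot as it stands.
- The arm moves only by the tool jog_arm, never from a script. Its argument "series" is a list of rows, each a list of 4 numbers: the shift along the tool's x, y, z in m, then the turn about the tool's z in rad. In form: [[tx, ty, tz, spin], ...]. A call has exactly 8 rows; each row shifts and turns the pose as measured when the row begins, along the tool's axes as they then stand; what a row does not reach is not made up. A row lasts 1/12 s, in which the tool goes at most 41.7 mm and 7.16 degrees, less where a joint would pass 70% of its speed; a pose out of reach is approached as far as the arm can. A call is refused whole if a number of a shift passes 0.0417 or a number of a turn 0.125, either way. A call with a gripper value outside its range is refused whole. "grip" is the finger opening in m, from 0 to 0.0854, set as the call begins (left out, the last holds). The fingers move at their own pace and stop on an object; "grip_force" is the grip in N (left out, the last holds). Time passes only in rows, so rows that do not move let the fingers close, or fill a call up. It gives the time, the measured TCP pose, the force and the opening at its end, in the units of the state.
- monitor.get_state(): the state, without advancing time (a new reading comes with each control period).
- vision.read_camera(name): name is "scene" or "top" or "wrist"; returns the picture (400x640x3 uint8, red, green, blue); there is no depth.
- vision.get_calibration(name): a dict with "vfov" (degrees; the focal length in pixels is half the picture's height over the tangent of half this angle, whatever the lens; pixels are square), "cx", "cy" (the principal point, pixels), "R" (3x3) and "t" (3): a world point X has camera coordinates R X + t. Camera axes: x right, y down, z forward; pixel columns grow to the right and rows downward; lengths in m; the calibration is good to about 2 mm. A picture is of the moment at which its call begins: read the wrist's pose just before it. get_calibration takes no time and is no camera call; for the wrist camera it gives the pose at the moment of the call.
- workorder.sign_off(): hands the job in, once; it reports no verdict.
The state is a dict: "time": time; "qpos": joint angles; "dq": joint speeds; "joint_efforts": joint torques, N m; "eef_pos": TCP position; "tcp_rot": TCP orientation; "contact_force": force on the tool from outside, world axes, zero at the start; "wrist_torque": the same for the moment, N m; "opening": opening from 0.0 (shut) to 1.0 (fully open).
Only numpy, scipy, OpenCV 4.12 (cv2) and the standard library are available. Lean on these libraries where they do the work, as an engineer would, in place of code of your own. Each camera call takes 0.05 s, during which the arm holds its last target.

## Working session

There is one attempt and no reset: what is moved stays moved. The work goes in short steps, Python scripts to look and compute and a tool call to move; the robot and the scene stay as the last step left them, time stands still between calls to the robot, and variables do not carry over. Pictures are saved under pics/ and viewed, and the job is handed in when it is done.

Besides the shell and the picture viewer there is one more tool, called as name(argument=value, ...) on one line, values as JSON. jog_arm: Moves the arm, as the interface text tells. Its arguments: {"type":"object","properties":{"series":{"type":"array","items":{"type":"array","items":{"type":"number"}}},"grip":{"type":"number"},"grip_force":{"type":"number"}},"required":["series"]}

```bash
ls; mkdir -p pics
python3 - <<'E'
from plant import monitor, vision, workorder, ctrl
import cv2
s=monitor.get_state();print(s)
print(ctrl.tcp_to_tips,[x for x in dir(ctrl) if x[0]!='_'])
for n in ("scene","top","wrist"):
    c=vision.get_calibration(n);print(n,c)
    cv2.imwrite(f"pics/{n}0.png",vision.read_camera(n)[:,:,::-1])
E
```

```text
pics
{'time': 0.0, 'qpos': array([ 1.09998333e+00,  2.87193996e-01,  1.57819350e+00, -8.69987475e-06,
        1.27858555e+00, -1.49973075e-01]), 'dq': array([ 6.41788432e-04,  9.95424609e-04,  8.24342606e-05, -3.66637519e-04,
        1.19228751e-03,  1.53186438e-04]), 'joint_efforts': array([-2.03231531e-03, -4.06006157e+01, -2.92609888e+01, -3.56599558e-04,
        6.01338164e-03, -1.35197016e-06]), 'eef_pos': array([0.21253571, 0.63999729, 0.24091932]), 'tcp_rot': array([ 1.59731437e-01,  9.87159790e-01, -1.13459379e-03, -3.59560338e-04]), 'contact_force': array([0.33159292, 0.21535247, 0.7158074 ]), 'wrist_torque': array([ 0.03275411,  0.04103893, -0.01043891]), 'opening': 0.9991416369651988}
0.011 ['Unreachable', 'tcp_to_tips']
scene {'vfov': 46.63501693510559, 'cx': 314.06275337375746, 'cy': 197.35312710428758, 'R': array([[ 0.51930015,  0.85454235, -0.00920484],
       [ 0.71164782, -0.43837747, -0.54898322],
       [-0.4731646 ,  0.27853646, -0.83578268]]), 't': array([-0.21573153, -0.27202489,  1.24797838])}
top {'vfov': 53.19921382015372, 'cx': 317.17522801409973, 'cy': 200.67123400223528, 'R': array([[ 0.02178408, -0.99976157,  0.00150237],
       [-0.9889023 , -0.02176831, -0.14696388],
       [ 0.14696154,  0.00171578, -0.98914072]]), 't': array([-0.0545976 ,  0.49164803,  0.92408339])}
wrist {'vfov': 58.39782846844151, 'cx': 322.29723789156895, 'cy': 201.27895339710497, 'R': array([[ 0.31424291,  0.94934045, -0.00202453],
       [ 0.89840004, -0.29669049,  0.32380876],
       [ 0.3068041 , -0.10357344, -0.94612039]]), 't': array([-0.67414558, -0.04255463,  0.37975405])}
```

View pics/scene0.png

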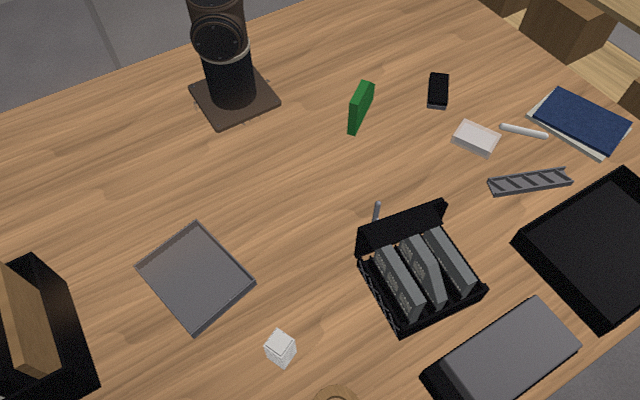

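View pics/top0.png

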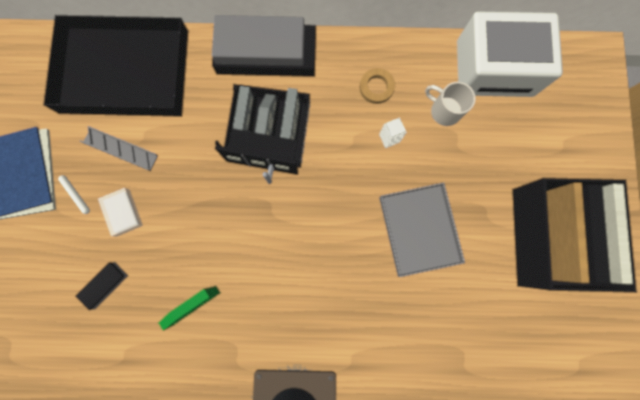

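View pics/wrist0.png

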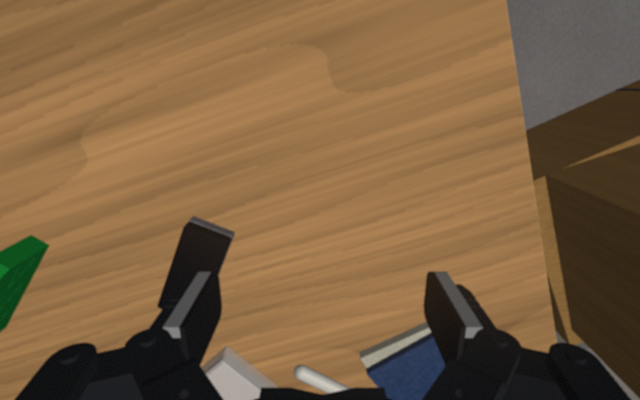

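Run:
```python
import cv2
a=cv2.imread("pics/top0.png")[70:195,200:330];cv2.imwrite("pics/topc.png",cv2.resize(a,None,fx=4.6,fy=4.6,interpolation=cv2.INTER_CUBIC))
a=cv2.imread("pics/scene0.png")[190:345,345:495];cv2.imwrite("pics/scenec.png",cv2.resize(a,None,fx=3.8,fy=3.8,interpolation=cv2.INTER_CUBIC))
```

```text
(no output)
```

View pics/topc.png

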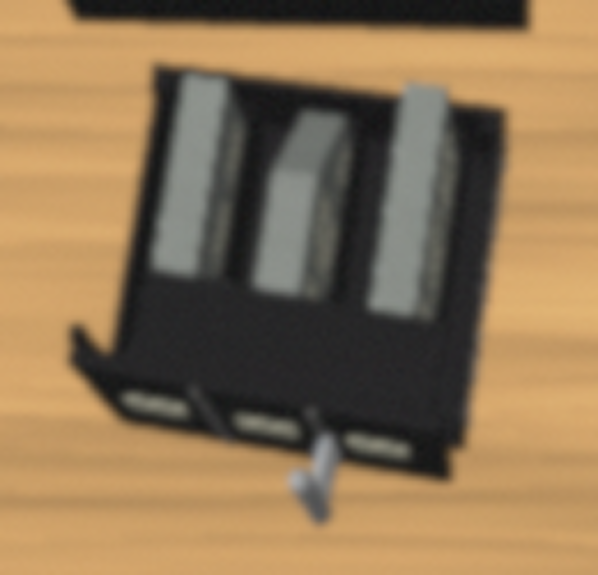

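View pics/scenec.png

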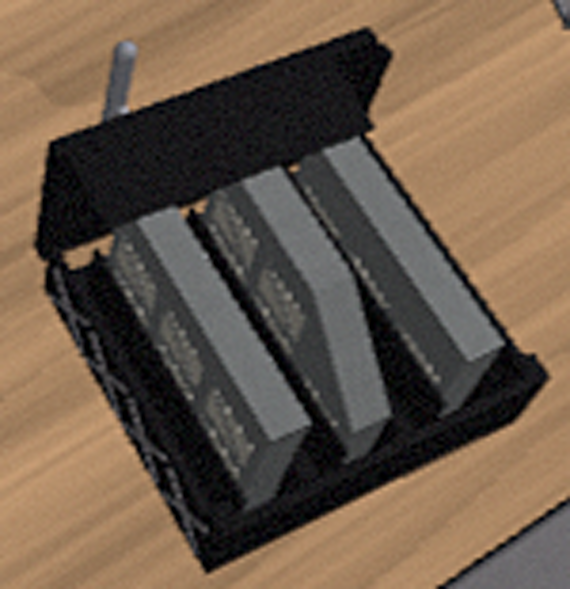

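```bash
cat > h.py <<'E'
from plant import monitor, vision, workorder, ctrl
import numpy as np, cv2
from scipy.optimize import least_squares
from scipy.spatial.transform import Rotation as Ro
def proj(c,X):
    X=np.atleast_2d(X);p=X@np.array(c['R']).T+c['t'];f=200/np.tan(np.radians(c['vfov']/2))
    return np.c_[c['cx']+f*p[:,0]/p[:,2],c['cy']+f*p[:,1]/p[:,2]]
def onz(c,uv,z):
    f=200/np.tan(np.radians(c['vfov']/2));R=np.array(c['R']);C=-R.T@c['t']
    d=R.T@np.array([(uv[0]-c['cx'])/f,(uv[1]-c['cy'])/f,1]);return C+d*(z-C[2])/d[2]
S=vision.get_calibration('scene');T=vision.get_calibration('top')
tc=lambda a:np.array([200+a[0]/4.6,70+a[1]/4.6])
sc=lambda a:np.array([345+a[0]/3.8,190+a[1]/3.8])
E
python3 - <<'E'
from h import *
obs=[(T,tc((155,68)),(.0875,.095,.06)),(T,tc((505,110)),(.0875,-.095,.06)),(T,tc((253,290)),(-.07,.011,.116)),(T,tc((303,298)),(-.07,-.011,.116)),
(T,tc((275,165)),(.015,.011,.116)),(T,tc((318,172)),(.015,-.011,.116)),(T,tc((300,110)),(.07,.011,.061)),(T,tc((348,113)),(.07,-.011,.061)),
(S,sc((345,435)),(.07,-.011,.061)),(S,sc((390,415)),(.07,.011,.061)),(S,sc((315,285)),(.015,-.011,.116)),(S,sc((350,270)),(.015,.011,.116)),(S,sc((240,180)),(-.07,-.011,.116)),(S,sc((280,168)),(-.07,.011,.116)),
(S,sc((545,372)),(.0875,.095,.06)),(S,sc((208,570)),(.0875,-.095,.0)),]
def W(p,l):
    c,s=np.cos(p[2]),np.sin(p[2]);l=np.array(l);return np.array([p[0]+c*l[0]-s*l[1],p[1]+s*l[0]+c*l[1],l[2]])
r=lambda p:np.concatenate([proj(c,W(p,l))[0]-uv for c,uv,l in obs])
s=least_squares(r,[.7,.1,0],loss='soft_l1');p=s.x;print(p);print(np.round(r(p).reshape(-1,2),1))
print("hinge",W(p,(-.0875,.095,.121)),"mid",W(p,(0,0,.061)))
tr=lambda a,b:least_squares(lambda X:np.r_[proj(S,X)[0]-a,proj(T,X)[0]-b],[.6,.1,.1])
q=tr(sc((125,45)),tc((300,480)));print("tip",q.x,q.fun)
for uv in [(381,195),(444,184),(463,262),(401,276)]:print('tray',onz(T,uv,.028))
for uv in [(135,267),(196,221),(256,282),(194,336)]:print('trayS',onz(S,uv,.028))
for uv in [(393,127)]:print('tower',onz(T,uv,.09))
print('towerS',onz(S,(280,338),.09))
q=[onz(T,tc((120,415)),0.006),onz(T,tc((450,475)),0.006),onz(T,tc((75,330)),.125),onz(T,tc((75,365)),.125)];print(q)
print('gate top S',onz(S,sc((50,145)),.125),onz(S,sc((370,30)),.125),onz(S,sc((390,50)),.125))
E
```

```text
[ 0.68024182  0.08333586 -0.09413388]
[[-1.1 -1.8]
 [-0.2 -2.4]
 [-0.9  8.8]
 [-2.   8.2]
 [-0.5  0.2]
 [-0.3 -0.2]
 [ 0.4 -0.6]
 [-1.1 -0.2]
 [ 1.6 -0.1]
 [-0.4  0.2]
 [-1.3  2.4]
 [-0.3  1.5]
 [-6.4 -6.7]
 [-7.1 -8. ]
 [ 1.1  1. ]
 [-0.9  2.4]]
hinge [0.60205873 0.18613982 0.121     ] mid [0.68024182 0.08333586 0.061     ]
tip [0.53632221 0.07302596 0.12492958] [-0.59687225  0.12511859 -0.60241737 -0.32205039]
tray [ 0.51132251 -0.1986631   0.028     ]
tray [ 0.5419374  -0.35257104  0.028     ]
tray [ 0.35448258 -0.39298319  0.028     ]
tray [ 0.31859843 -0.24554414  0.028     ]
trayS [ 0.36091656 -0.39302797  0.028     ]
trayS [ 0.32556721 -0.24363878  0.028     ]
trayS [ 0.51883319 -0.19783915  0.028     ]
trayS [ 0.55416517 -0.34621091  0.028     ]
tower [ 0.66241686 -0.21702942  0.09      ]
towerS [ 0.65950496 -0.21612326  0.09      ]
[array([0.59517091, 0.18783985, 0.006     ]), array([0.5656249 , 0.00624255, 0.006     ]), array([0.60734352, 0.18364365, 0.125     ]), array([0.5898872 , 0.18261478, 0.125     ])]
gate top S [0.56543053 0.00784753 0.125     ] [0.59568782 0.18752199 0.125     ] [0.61060256 0.18828306 0.125     ]
```

jog_arm(series=[[0,-0.04,0,0],[0,-0.04,0,0],[0,-0.04,0,0],[0,-0.04,0,0],[0,-0.04,0,0],[0,-0.04,0,0],[0,-0.04,0,0],[0,-0.04,0,0]])

```text
time: 0.82
eef_pos: [0.1092, 0.3293, 0.2319]
tcp_rot: [0.159, 0.987, -0.008, -0.003]
contact_force: [-0.2, -1.7, 1.2]
opening: 1.002
```

```bash
cat > st.py <<'E'
from h import *
s=monitor.get_state();R=Ro.from_quat(s['tcp_rot']).as_matrix();p=s['eef_pos']
print('t',round(s['time'],2),'p',p.round(4),'r',np.hypot(p[0],p[1]).round(4),'q',s['qpos'].round(3),'open',round(s['opening'],3),'F',s['contact_force'].round(1))
print('x',R[:,0].round(3),'y',R[:,1].round(3),'z',R[:,2].round(3),'tilt',np.degrees(np.arccos(-R[2,2])).round(2))
E
python3 st.py
```

```text
t 0.82 p [0.1092 0.3293 0.2319] r 0.347 q [ 9.570e-01 -5.060e-01  2.319e+00 -2.000e-03  1.345e+00 -2.940e-01] open 1.002 F [-0.2 -1.7  1.2]
x [-0.949  0.314  0.003] y [ 0.314  0.949 -0.017] z [-0.008 -0.015 -1.   ] tilt 0.97
```

jog_arm(series=[[0,-0.03,0,0],[0,-0.03,0,0],[0,-0.03,0,0],[0,-0.02,0,0],[0,0,0,0],[0,0,0,0],[0,0,0,0],[0,0,0,0]])

```text
time: 1.48
eef_pos: [0.0769, 0.2324, 0.2488]
tcp_rot: [0.159, 0.987, -0.008, -0.0]
contact_force: [0.3, 0.3, 0.5]
opening: 1.001
```

```bash
python3 st.py
```

```text
t 1.48 p [0.0769 0.2324 0.2488] r 0.2448 q [ 0.835 -0.892  2.482 -0.008  1.566 -0.416] open 1.001 F [0.3 0.3 0.5]
x [-0.949  0.314 -0.002] y [ 0.314  0.949 -0.016] z [-0.003 -0.016 -1.   ] tilt 0.92
```

jog_arm(series=[[0,-0.02,0,0],[0,-0.02,0,0],[0,-0.02,0,0],[0,0,0,0],[0,0,0,0],[0,0,0,0],[0,0,0,0],[0,0,0,0]])

```text
time: 2.15
eef_pos: [0.0727, 0.2227, 0.2471]
tcp_rot: [0.158, 0.987, -0.03, -0.006]
contact_force: [-0.1, 0.6, 0.2]
opening: 1.002
```

```bash
python3 st.py
```

```text
t 2.15 p [0.0727 0.2227 0.2471] r 0.2342 q [ 0.835 -0.891  2.485 -0.023  1.604 -0.418] open 1.002 F [-0.1  0.6  0.2]
x [-0.95   0.312  0.002] y [ 0.311  0.948 -0.061] z [-0.021 -0.057 -0.998] tilt 3.52
```

jog_arm(series=[[0,0.035,-0.022,0],[0,0.035,-0.022,0],[0,0.035,-0.022,0],[0,0.035,-0.022,0],[0,0.035,-0.022,0],[0,0.035,-0.022,0],[0,0.035,-0.022,0],[0,0.035,-0.022,0]])

```text
time: 2.82
eef_pos: [0.1599, 0.4978, 0.3966]
tcp_rot: [0.159, 0.987, -0.034, -0.007]
contact_force: [0.6, -0.1, 1.5]
opening: 0.996
```

```bash
python3 st.py
```

```text
t 2.82 p [0.1599 0.4978 0.3966] r 0.5228 q [ 1.07  -0.093  1.71  -0.01   1.592 -0.181] open 0.996 F [ 0.6 -0.1  1.5]
x [-0.949  0.314  0.002] y [ 0.313  0.947 -0.068] z [-0.024 -0.064 -0.998] tilt 3.92
```

jog_arm(series=[[0,0.041,-0.005,0],[0,0.041,-0.005,0],[0,0.041,-0.005,0],[0,0.041,-0.005,0],[0,0.041,-0.005,0],[0,0.041,-0.005,0],[0,0.041,-0.005,0],[0,0.041,-0.005,0]])

```text
time: 3.48
eef_pos: [0.2624, 0.8103, 0.4179]
tcp_rot: [0.159, 0.987, -0.03, -0.005]
contact_force: [0.5, 2.1, 1.3]
opening: 0.999
```

```bash
python3 st.py
```

```text
t 3.48 p [0.2624 0.8103 0.4179] r 0.8517 q [ 1.14   0.725  0.663 -0.006  1.815 -0.113] open 0.999 F [0.5 2.1 1.3]
x [-0.95   0.313  0.001] y [ 0.313  0.948 -0.061] z [-0.02  -0.058 -0.998] tilt 3.51
```

jog_arm(series=[[0,0.04,0,0],[0,0.03,0,0],[0,0.02,0,0],[0,0.02,0,0],[0,0.02,0,0],[0,0,0,0],[0,0,0,0],[0,0,0,0]])

```text
time: 4.15
eef_pos: [0.2879, 0.8836, 0.3677]
tcp_rot: [0.159, 0.987, -0.033, -0.008]
contact_force: [0.8, 1.5, -0.7]
opening: 1.0
```

```bash
python3 st.py
```

```text
t 4.15 p [0.2879 0.8836 0.3677] r 0.9293 q [ 1.148  1.061  0.211 -0.003  1.937 -0.105] open 1.0 F [ 0.8  1.5 -0.7]
x [-0.949  0.314  0.005] y [ 0.313  0.947 -0.067] z [-0.025 -0.062 -0.998] tilt 3.85
```

jog_arm(series=[[0,0.037,-0.018,0],[0,0.037,-0.018,0],[0,0.037,-0.018,0],[0,0,0,0],[0,0,0,0],[0,0,0,0],[0,0,0,0],[0,0,0,0]])

```text
time: 4.82
eef_pos: [0.2914, 0.8935, 0.3975]
tcp_rot: [0.159, 0.987, 0.014, 0.001]
contact_force: [-1.0, 0.4, 0.4]
opening: 0.994
```

```bash
python3 st.py
```

```text
t 4.82 p [0.2914 0.8935 0.3975] r 0.9398 q [ 1.147  1.029  0.21   0.005  1.875 -0.103] open 0.994 F [-1.   0.4  0.4]
x [-0.95   0.314  0.002] y [0.314 0.949 0.028] z [ 0.007  0.028 -1.   ] tilt 1.63
```

jog_arm(series=[[-0.023,-0.033,0.006,0],[-0.023,-0.033,0.006,0],[-0.023,-0.033,0.006,0],[-0.023,-0.033,0.006,0],[-0.023,-0.033,0.006,0],[-0.023,-0.033,0.006,0],[-0.023,-0.033,0.006,0],[-0.023,-0.033,0.006,0]])

```text
time: 5.48
eef_pos: [0.3763, 0.6166, 0.3312]
tcp_rot: [0.153, 0.988, 0.013, -0.0]
contact_force: [-0.0, 0.2, -0.3]
opening: 1.002
```

jog_arm(series=[[-0.023,-0.033,0.006,0],[-0.023,-0.033,0.006,0],[-0.023,-0.033,0.006,0],[-0.023,-0.033,0.006,0],[-0.023,-0.033,0.006,0],[-0.023,-0.033,0.006,0],[-0.023,-0.033,0.006,-0.08],[-0.01,-0.015,0.006,-0.08]])

```text
time: 6.15
eef_pos: [0.4687, 0.3215, 0.2783]
tcp_rot: [0.071, 0.997, 0.015, 0.005]
contact_force: [0.0, 0.0, -0.1]
opening: 1.005
```

```bash
python3 - <<'E'
from h import *
c=vision.get_calibration('wrist');im=vision.read_camera('wrist')
cv2.imwrite('pics/w1.png',im[:,:,::-1]);np.save('w1c.npy',c,allow_pickle=True)
E
python3 st.py
```

```text
t 6.2 p [0.4692 0.3198 0.2768] r 0.5678 q [ 0.411  0.012  1.821  0.021  1.288 -1.023] open 0.999 F [ 0.9 -1.5 -0.9]
x [-0.99   0.142 -0.007] y [0.141 0.99  0.028] z [ 0.011  0.027 -1.   ] tilt 1.65
```

View pics/w1.png

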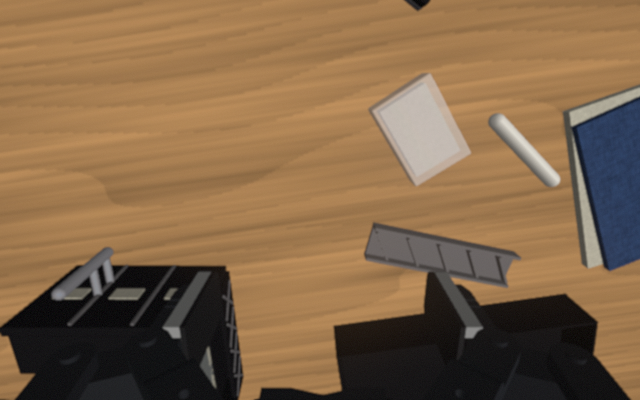

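Run:
```python
from h import *
c=np.load('w1c.npy',allow_pickle=True).item()
print(proj(c,[[.536,.073,.125],[.536,.073,.03]]))
for z in (.125,.127): print(onz(c,(57,295),z))
# refit rack without front points, using wrist gate corners
obs=[(T,tc((155,68)),(.0875,.095,.06)),(T,tc((505,110)),(.0875,-.095,.06)),
(T,tc((275,165)),(.015,.011,.116)),(T,tc((318,172)),(.015,-.011,.116)),(T,tc((300,110)),(.07,.011,.061)),(T,tc((348,113)),(.07,-.011,.061)),
(S,sc((345,435)),(.07,-.011,.061)),(S,sc((390,415)),(.07,.011,.061)),(S,sc((315,285)),(.015,-.011,.116)),(S,sc((350,270)),(.015,.011,.116)),
(S,sc((545,372)),(.0875,.095,.06)),(S,sc((208,570)),(.0875,-.095,.0)),]
def W(p,l):
    a,s=np.cos(p[2]),np.sin(p[2]);l=np.array(l);return np.array([p[0]+a*l[0]-s*l[1],p[1]+s*l[0]+a*l[1],l[2]])
r=lambda p:np.concatenate([proj(c,W(p,l))[0]-uv for c,uv,l in obs])
s=least_squares(r,[.7,.1,0],loss='soft_l1');p=s.x;print(p);print(np.round(r(p).reshape(-1,2),1))
print("hinge",W(p,(-.0875,.095,.121)))
```

```text
[[ 54.41097795 294.65615882]
 [110.19106209 246.97332096]]
[0.53671104 0.07510633 0.125     ]
[0.53563713 0.07690383 0.127     ]
[ 0.67853593  0.08423108 -0.10527598]
[[-1.  -1.5]
 [-0.2 -1.3]
 [-0.8  0.9]
 [-0.6  0.5]
 [ 0.3  0.1]
 [-1.2  0.5]
 [ 1.  -1. ]
 [-0.9 -0.6]
 [-1.6  1.4]
 [-0.6  0.6]
 [ 0.7  0.7]
 [-1.8  1.1]]
hinge [0.60150312 0.18789977 0.121     ]
```

jog_arm(series=[[-0.0145,-0.0335,0.01,0],[-0.0145,-0.0335,0.01,0],[-0.0145,-0.0335,0.01,0],[-0.0145,-0.0335,0.01,0],[-0.0145,-0.0335,0.01,0],[-0.0145,-0.0335,0.01,0],[-0.0145,-0.0335,0.01,0],[0,0,0,0]])

```text
time: 6.87
eef_pos: [0.5431, 0.0695, 0.2041]
tcp_rot: [0.072, 0.997, 0.017, 0.011]
contact_force: [-0.3, 0.6, -0.0]
opening: 1.002
```

```bash
python3 - <<'E'
from h import *
c=vision.get_calibration('wrist');im=vision.read_camera('wrist')
cv2.imwrite('pics/w2.png',im[:,:,::-1]);np.save('w2c.npy',c,allow_pickle=True)
print(proj(c,[.536,.075,.127]))
E
python3 st.py
```

```text
[[324.88685941 205.84195622]]
t 6.92 p [0.5429 0.0717 0.2051] r 0.5476 q [-0.07   0.025  1.942  0.039  1.153 -1.513] open 0.996 F [-0.   0.9 -0.8]
x [-0.99   0.143 -0.019] y [0.142 0.989 0.037] z [ 0.024  0.034 -0.999] tilt 2.39
```

View pics/w2.png

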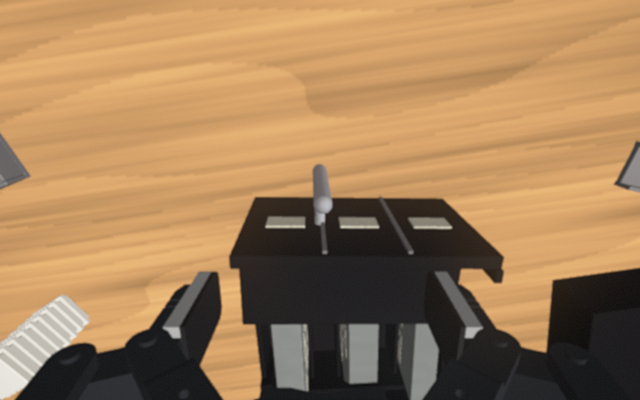

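Run:
```python
from h import *
c=np.load('w2c.npy',allow_pickle=True).item()
print(onz(c,(323,203),.127))
print(onz(c,(232,262),.125),onz(c,(501,264),.125))
print(onz(c,(241,322),.123),onz(c,(459,319),.123))
s=monitor.get_state();R=Ro.from_quat(s['tcp_rot']).as_matrix()
for tgt in ([.536,.0765,.11],[.536,.0765,.125]): print((R.T@(np.array(tgt)-s['eef_pos'])).round(4))
```

```text
[0.53397212 0.07411374 0.127     ]
[0.56621055 0.00949995 0.125     ] [0.59670635 0.1866286  0.125     ]
[0.61515695 0.00419824 0.123     ] [0.63898294 0.15851    0.123     ]
[0.0094 0.0003 0.0951]
[0.0091 0.0009 0.0801]
```

jog_arm(series=[[0.0022,0,0.02,0],[0.0022,0,0.02,0],[0.0022,0,0.02,0],[0.0022,0,0.02,0],[0.0022,0,0.02,0],[0,0,0,0],[0,0,0,0],[0,0,0,0]])

```text
time: 7.58
eef_pos: [0.5402, 0.0853, 0.1104]
tcp_rot: [0.071, 0.997, 0.02, 0.018]
contact_force: [0.5, 0.2, 0.2]
opening: 1.001
```

```bash
python3 - <<'E'
from h import *
c=vision.get_calibration('wrist');im=vision.read_camera('wrist')
cv2.imwrite('pics/w3.png',im[:,:,::-1])
E
python3 st.py
```

```text
t 7.63 p [0.5409 0.0853 0.1112] r 0.5476 q [-0.046  0.134  2.016  0.048  0.954 -1.502] open 1.001 F [-0.6 -0.3 -0.2]
x [-0.989  0.142 -0.035] y [0.141 0.989 0.043] z [ 0.04   0.038 -0.998] tilt 3.16
```

View pics/w3.png

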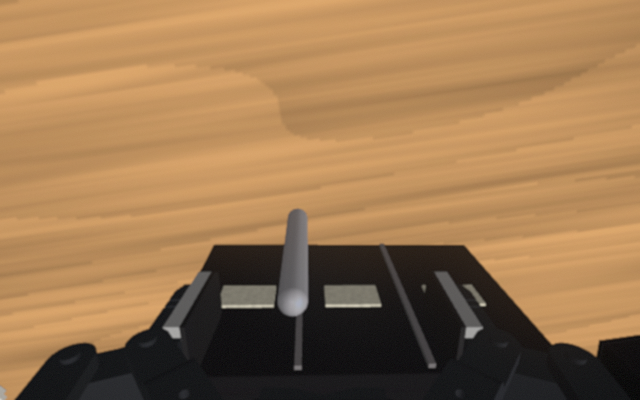

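jog_arm(series=[[0.004,-0.011,0.003,0],[0,0,0,0],[0,0,0,0],[0,0,0,0],[0,0,0,0],[0,0,0,0],[0,0,0,0],[0,0,0,0]], grip=0.0, grip_force=50)

```text
time: 8.3
eef_pos: [0.5385, 0.0732, 0.1135]
tcp_rot: [0.071, 0.997, 0.019, 0.024]
contact_force: [1.0, 1.1, 0.5]
opening: 0.117
```

```bash
python3 st.py
```

```text
t 8.3 p [0.5385 0.0732 0.1135] r 0.5435 q [-0.069  0.117  2.029  0.048  0.948 -1.525] open 0.117 F [1.  1.1 0.5]
x [-0.989  0.142 -0.045] y [0.14  0.989 0.042] z [ 0.05   0.035 -0.998] tilt 3.52
```

jog_arm(series=[[0.0118,0.0055,0,0.1],[0.0118,0.0055,0,0.1],[0.0118,0.0055,0,0.1],[0.0118,0.0055,0,0.1],[0.0118,0.0055,0,0.1],[0.0118,0.0055,0,0.1],[0.0118,0.0055,0,0.1],[0.0118,0.0055,0,0.1]])

```text
time: 8.97
eef_pos: [0.4745, 0.1536, 0.1134]
tcp_rot: [0.465, 0.885, 0.02, 0.013]
contact_force: [-0.1, 2.1, -0.9]
opening: 0.117
```

```bash
cat >> st.py <<'E'
rho=p[:2]-np.array([.6015,.1875]);print('rho',np.hypot(*rho).round(4),'gate~',(np.arctan2(-.113,-.066)-np.arctan2(rho[1],rho[0])+.065)%(2*np.pi),'yaw y',np.degrees(np.arctan2(R[1,1],R[0,1])).round(1))
E
python3 st.py
```

```text
t 8.97 p [0.4745 0.1536 0.1134] r 0.4987 q [ 0.1    0.022  2.13   0.024  0.945 -0.518] open 0.117 F [-0.1  2.1 -0.9]
x [-0.568  0.823 -0.005] y [0.822 0.568 0.048] z [ 0.042  0.023 -0.999] tilt 2.75
rho 0.1315 gate~ 0.8464393824196943 yaw y 34.6
```

jog_arm(series=[[0.0118,0.0055,0,0.1],[0.0118,0.0055,0,0.1],[0.0118,0.0055,0,0.1],[0.0118,0.0055,0,0.1],[0.0118,0.0055,0,0.1],[0.0118,0.0055,0,0.1],[0.0118,0.0055,0,0.1],[0,0,0,0]])

```text
time: 9.63
eef_pos: [0.4829, 0.2481, 0.1135]
tcp_rot: [0.749, 0.662, 0.019, 0.004]
contact_force: [2.8, -0.7, 1.5]
opening: 0.117
```

```bash
python3 st.py
```

```text
t 9.63 p [0.4829 0.2481 0.1135] r 0.5429 q [0.283 0.123 2.022 0.012 0.958 0.401] open 0.117 F [ 2.8 -0.7  1.5]
x [0.123 0.992 0.024] y [ 0.992 -0.124  0.031] z [ 0.034  0.02  -0.999] tilt 2.25
rho 0.1332 gate~ 1.5794036320183311 yaw y -7.1
```

jog_arm(series=[[0,0,0,0],[0,0,0,0],[0,0,0,0],[0,0,-0.03,0],[0,0,-0.03,0],[0,0,-0.03,0],[0,0,-0.03,0],[0,0,-0.03,0]], grip=0.06)

```text
time: 10.3
eef_pos: [0.4713, 0.2408, 0.2579]
tcp_rot: [0.747, 0.665, 0.009, -0.002]
contact_force: [0.6, 0.3, -0.3]
opening: 0.708
```

```bash
python3 - <<'E'
from h import *
cv2.imwrite('pics/top2.png',cv2.resize(vision.read_camera('top')[60:220,180:380,::-1],None,fx=3.8,fy=3.5,interpolation=cv2.INTER_CUBIC))
E
python3 st.py
```

```text
t 10.35 p [0.4745 0.2418 0.266 ] r 0.5326 q [ 0.275 -0.064  1.916  0.012  1.263  0.388] open 0.702 F [2.  0.6 4.8]
x [0.116 0.993 0.021] y [ 0.993 -0.116  0.021] z [ 0.023  0.019 -1.   ] tilt 1.69
rho 0.1381 gate~ 1.5110166364734292 yaw y -6.7
```

View pics/top2.png

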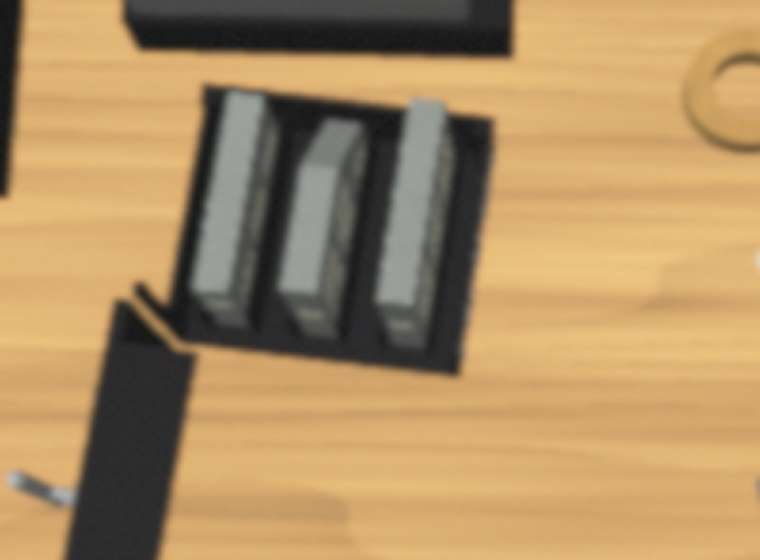

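Run:
```python
from h import *
u=lambda a:(180+a[0]/3.8,60+a[1]/3.5)
A=[onz(T,u(a),.116) for a in [(280,290),(316,298),(304,160),(340,166)]]
for a in A:print(a.round(4))
B=[onz(T,u(a),.061) for a in [(329,119),(367,123)]];print(np.round(B,4))
for nm,q in (('L',[(192,290),(229,297),(226,92),(266,95)]),('R',[(376,298),(413,306),(409,100),(446,102)])):
    for z in (.116,.091): print(nm,z,np.round([onz(T,u(a),z)[:2] for a in q],4).tolist())
```

```text
[0.6093 0.1018 0.116 ]
[0.6045 0.0803 0.116 ]
[0.6972 0.0913 0.116 ]
[0.6936 0.0696 0.116 ]
[[0.7493 0.0852 0.061 ]
 [0.7469 0.0607 0.061 ]]
L 0.116 [[0.6081, 0.1539], [0.604, 0.1318], [0.7429, 0.1405], [0.7414, 0.1162]]
L 0.091 [[0.6155, 0.1596], [0.6112, 0.1368], [0.7542, 0.1459], [0.7526, 0.1209]]
R 0.116 [[0.6052, 0.0448], [0.6004, 0.0227], [0.7399, 0.0296], [0.739, 0.0072]]
R 0.091 [[0.6125, 0.0473], [0.6076, 0.0247], [0.751, 0.0318], [0.7501, 0.0087]]
```

jog_arm(series=[[0,0,0,-0.12],[0,0,0,-0.12],[0,0,0,-0.12],[0,0,0,-0.12],[0,0,0,-0.12],[0,0,0,-0.12],[0,0,0,-0.12],[0,0,0,-0.12]], grip=0.048)

```text
time: 11.02
eef_pos: [0.476, 0.2384, 0.2736]
tcp_rot: [0.338, 0.941, 0.018, 0.014]
contact_force: [-0.4, 0.2, 0.4]
opening: 0.565
```

jog_arm(series=[[0,0,0,-0.12],[0,0,0,-0.12],[0,0,0,-0.12],[0,0,0,-0.12],[0,0,0,-0.12],[0,0,0,0],[0,0,0,0],[0,0,0,0]])

```text
time: 11.68
eef_pos: [0.4745, 0.2345, 0.2723]
tcp_rot: [0.033, 0.999, 0.014, 0.018]
contact_force: [0.7, 0.2, -0.4]
opening: 0.563
```

```bash
cat >> st.py <<'E'
import sys
if len(sys.argv)>3:
    t=np.array([float(a) for a in sys.argv[1:4]]);print('need tool', (R.T@(t-p)).round(4))
E
python3 st.py .667 .085 .16
```

```text
t 11.68 p [0.4745 0.2345 0.2723] r 0.5293 q [ 0.26  -0.086  1.925  0.016  1.26  -1.249] open 0.563 F [ 0.7  0.2 -0.4]
x [-0.997  0.067 -0.036] y [0.066 0.997 0.029] z [ 0.038  0.026 -0.999] tilt 2.63
rho 0.1354 gate~ 1.4613396111867463 yaw y 86.2
need tool [-0.1979 -0.1396  0.1156]
```

jog_arm(series=[[-0.033,-0.0225,0.008,0.01],[-0.033,-0.0225,0.008,0.01],[-0.033,-0.0225,0.008,0.01],[-0.033,-0.0225,0.008,0.01],[-0.033,-0.0225,0.008,0],[-0.033,-0.0225,0.008,0],[0,0,0,0],[0,0,0,0]])

```text
time: 12.35
eef_pos: [0.6671, 0.0773, 0.2251]
tcp_rot: [0.061, 0.998, 0.016, 0.019]
contact_force: [0.3, 0.3, -0.2]
opening: 0.564
```

```bash
python3 - <<'E'
from h import *
cv2.imwrite('pics/w4.png',vision.read_camera('wrist')[:,:,::-1])
c=vision.get_calibration('wrist');np.save('w4c.npy',c,allow_pickle=True)
E
python3 st.py .667 .085 .16
```

```text
t 12.4 p [0.6667 0.0771 0.2248] r 0.6711 q [-0.047  0.27   1.63   0.033  1.203 -1.508] open 0.562 F [-0.3 -0.3 -0.4]
x [-0.992  0.121 -0.037] y [0.12  0.992 0.033] z [ 0.04   0.029 -0.999] tilt 2.83
rho 0.1282 gate~ 5.285992653086954 yaw y 83.1
need tool [0.003  0.0057 0.0649]
```

View pics/w4.png

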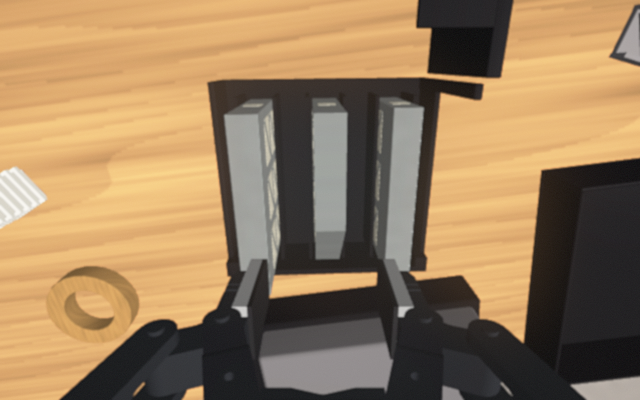

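Run:
```python
from h import *
c=np.load('w4c.npy',allow_pickle=True).item()
im=cv2.imread('pics/w4.png')[80:280,200:460];cv2.imwrite('pics/w4c.png',cv2.resize(im,None,fx=3,fy=3,interpolation=cv2.INTER_CUBIC))
for uv in [(313,109),(346,109),(314,232),(347,232)]: print(onz(c,uv,.116).round(4))
```

```text
[0.6058 0.0822 0.116 ]
[0.6084 0.1033 0.116 ]
[0.6928 0.0717 0.116 ]
[0.6961 0.0957 0.116 ]
```

View pics/w4c.png

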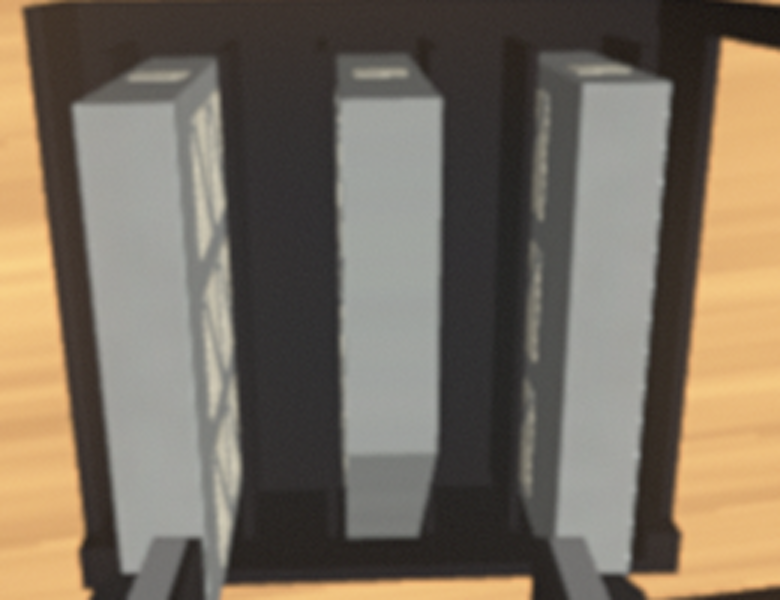

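jog_arm(series=[[0.001,0.003,0.02,0],[0.001,0.002,0.02,0],[0.001,0,0.02,0],[0.001,0,0.015,0],[0,0,0,0],[0,0,0,0],[0,0,0,0],[0,0,0,0]])

```text
time: 13.07
eef_pos: [0.6635, 0.0919, 0.1552]
tcp_rot: [0.059, 0.998, 0.016, 0.023]
contact_force: [0.2, -0.3, -0.3]
opening: 0.561
```

```bash
python3 - <<'E'
from h import *
cv2.imwrite('pics/w5.png',vision.read_camera('wrist')[:,:,::-1])
c=vision.get_calibration('wrist');np.save('w5c.npy',c,allow_pickle=True)
E
python3 st.py .665 .0865 .087
```

```text
t 13.12 p [0.6638 0.0919 0.1556] r 0.6701 q [-0.025  0.327  1.691  0.035  1.075 -1.493] open 0.562 F [0.4 0.6 0.4]
x [-0.992  0.119 -0.046] y [0.118 0.992 0.036] z [ 0.05   0.03  -0.998] tilt 3.32
rho 0.1141 gate~ 5.242438392754576 yaw y 83.2
need tool [ 0.0013 -0.0076  0.0684]
```

View pics/w5.png

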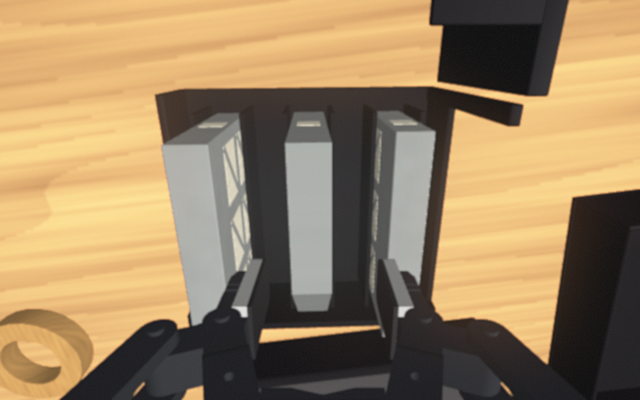

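Run:
```python
from h import *
c=np.load('w5c.npy',allow_pickle=True).item()
for uv in [(286,139),(332,139),(292,293),(332,293)]: print(onz(c,uv,.116).round(4))
```

```text
[0.6072 0.0831 0.116 ]
[0.6099 0.1044 0.116 ]
[0.6924 0.0732 0.116 ]
[0.6956 0.0952 0.116 ]
```

jog_arm(series=[[0.001,-0.008,0,0],[0,0,0,0],[0,-0.001,0.012,0],[0,-0.001,0.012,0],[0,0,0,0],[0,0,0,0],[0,0,0,0],[0,0,0,0]])

```text
time: 13.78
eef_pos: [0.6642, 0.0811, 0.1317]
tcp_rot: [0.06, 0.998, 0.016, 0.026]
contact_force: [1.2, -0.4, -0.6]
opening: 0.563
```

```bash
python3 st.py .665 .0873 .087
```

```text
t 13.78 p [0.6642 0.0811 0.1317] r 0.6691 q [-0.041  0.35   1.71   0.037  1.029 -1.51 ] open 0.563 F [ 1.2 -0.4 -0.6]
x [-0.991  0.121 -0.05 ] y [0.119 0.992 0.036] z [ 0.054  0.03  -0.998] tilt 3.55
rho 0.1235 gate~ 5.2871328534058755 yaw y 83.2
need tool [0.0022 0.0047 0.0448]
```

jog_arm(series=[[0.001,0.005,0,0],[0,0,0.011,0],[0,0,0.011,0],[0,0,0.011,0],[0,0,0.011,0],[0,0,0,0],[0,0,0,0],[0,0,0,0]])

```text
time: 14.45
eef_pos: [0.6666, 0.0886, 0.0829]
tcp_rot: [0.06, 0.998, 0.016, 0.026]
contact_force: [-0.8, 0.7, 2.8]
opening: 0.563
```

```bash
python3 - <<'E'
from h import *
cv2.imwrite('pics/w6.png',vision.read_camera('wrist')[:,:,::-1])
E
python3 st.py .665 .0873 .087
```

```text
t 14.5 p [0.6666 0.0886 0.083 ] r 0.6725 q [-0.03   0.416  1.721  0.038  0.951 -1.502] open 0.564 F [-0.7  0.6  1.7]
x [-0.992  0.12  -0.05 ] y [0.118 0.992 0.036] z [ 0.054  0.029 -0.998] tilt 3.54
rho 0.1184 gate~ 5.237157322022748 yaw y 83.2
need tool [ 0.0012 -0.0014 -0.0041]
```

View pics/w6.png

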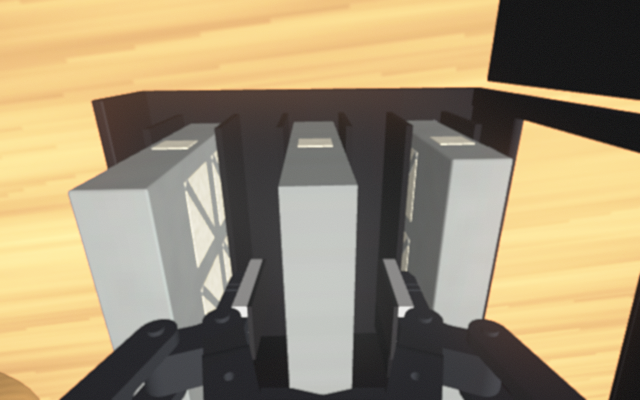

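jog_arm(series=[[0,0,0,0],[0,0,0,0],[0,0,0,0],[0,0,0,0],[0,0,0,0],[0,0,0,0],[0,0,-0.01,0],[0,0,-0.01,0]], grip=0.0, grip_force=80)

```text
time: 15.17
eef_pos: [0.6633, 0.0874, 0.101]
tcp_rot: [0.06, 0.998, 0.016, 0.023]
contact_force: [0.4, -0.4, -2.7]
opening: 0.247
```

```bash
python3 st.py
```

```text
t 15.17 p [0.6633 0.0874 0.101 ] r 0.6691 q [-0.031  0.389  1.72   0.037  0.985 -1.502] open 0.247 F [ 0.4 -0.4 -2.7]
x [-0.992  0.12  -0.045] y [0.118 0.992 0.035] z [ 0.049  0.029 -0.998] tilt 3.24
rho 0.1176 gate~ 5.266180738680847 yaw y 83.2
```

jog_arm(series=[[-0.001,0.0007,-0.02,0],[-0.001,0.0007,-0.02,0],[-0.001,0.0007,-0.02,0],[-0.001,0.0007,-0.02,0],[-0.001,0.0007,-0.025,0],[-0.001,0.0007,-0.025,0],[-0.001,0.0007,-0.025,0],[0,0,-0.025,0]])

```text
time: 15.83
eef_pos: [0.6568, 0.0876, 0.2863]
tcp_rot: [0.06, 0.998, 0.017, 0.016]
contact_force: [-0.5, 0.3, -2.7]
opening: 0.248
```

```bash
python3 - <<'E'
from h import *
cv2.imwrite('pics/s3.png',vision.read_camera('scene')[:,:,::-1])
E
python3 st.py
```

```text
t 15.88 p [0.6592 0.0875 0.2941] r 0.665 q [-0.033  0.206  1.579  0.035  1.313 -1.491] open 0.247 F [1.4 0.5 3.5]
x [-0.992  0.121 -0.04 ] y [0.12  0.992 0.038] z [ 0.045  0.033 -0.998] tilt 3.17
rho 0.1155 gate~ 5.296457933778358 yaw y 83.1
```

View pics/s3.png

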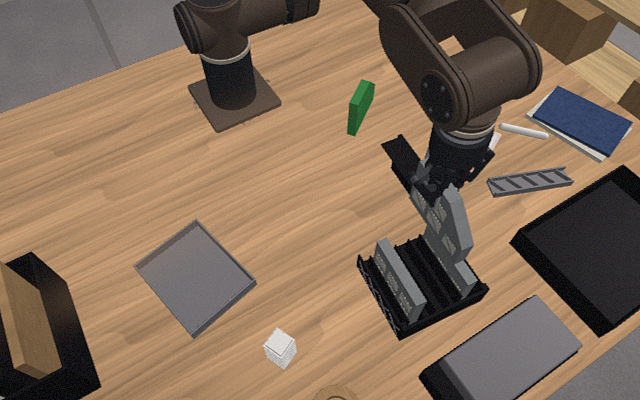

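jog_arm(series=[[0,0,-0.015,0.12],[0,0,-0.015,0.12],[0,0,-0.015,0.12],[0,0,-0.015,0.12],[0,0,-0.015,0.12],[0,0,-0.015,0.12],[0,0,-0.015,0.12],[0,0,-0.015,0.12]])

```text
time: 16.55
eef_pos: [0.6499, 0.0848, 0.4229]
tcp_rot: [0.53, 0.847, 0.027, 0.01]
contact_force: [0.2, -0.3, -1.0]
opening: 0.245
```

jog_arm(series=[[0,0,-0.01,0.12],[0,0,-0.01,0.12],[0,0,-0.01,0.12],[0,0,-0.01,0.12],[0,0,-0.01,0.12],[0,0,-0.01,0.12],[0,0,-0.01,0.12],[0,0,-0.01,0.12]])

```text
time: 17.22
eef_pos: [0.6423, 0.0834, 0.5118]
tcp_rot: [0.872, 0.489, 0.031, -0.005]
contact_force: [0.4, 0.8, -1.0]
opening: 0.249
```

```bash
python3 st.py .62 -.42 .5
```

```text
t 17.22 p [0.6423 0.0834 0.5118] r 0.6477 q [-0.043  0.131  1.281  0.041  1.681  0.511] open 0.249 F [ 0.4  0.8 -1. ]
x [0.519 0.853 0.059] y [ 0.853 -0.521  0.023] z [ 0.05   0.039 -0.998] tilt 3.64
rho 0.1118 gate~ 5.445941849813577 yaw y -31.4
need tool [-0.4415  0.243  -0.009 ]
```

jog_arm(series=[[-0.036,0.02,0,0],[-0.036,0.02,0,0],[-0.036,0.02,0,0],[-0.036,0.02,0,0],[-0.036,0.02,0,0],[-0.036,0.02,0,0],[-0.036,0.02,0,0],[-0.036,0.02,0,0]])

```text
time: 17.88
eef_pos: [0.6274, -0.2426, 0.5062]
tcp_rot: [0.868, 0.495, 0.039, -0.004]
contact_force: [-0.1, 0.4, -1.8]
opening: 0.247
```

jog_arm(series=[[-0.036,0.02,0,0],[-0.036,0.02,0,0],[-0.036,0.02,0,0],[-0.036,0.02,0,0],[0,0.04,0,0],[0,0.04,0,0],[0,0,0,0],[0,0,0,0]])

```text
time: 18.55
eef_pos: [0.6893, -0.4668, 0.4838]
tcp_rot: [0.872, 0.488, 0.036, -0.012]
contact_force: [0.4, 0.6, 0.3]
opening: 0.243
```

```bash
python3 st.py
```

```text
t 18.55 p [ 0.6893 -0.4668  0.4838] r 0.8325 q [-0.739  0.642  0.671  0.078  1.828 -0.169] open 0.243 F [0.4 0.6 0.3]
x [0.521 0.85  0.074] y [ 0.852 -0.523  0.014] z [ 0.051  0.056 -0.997] tilt 4.34
rho 0.6601 gate~ 5.686132948714755 yaw y -31.5
```

jog_arm(series=[[0,0.037,-0.018,0],[0,0.037,-0.018,0],[0,0.037,-0.018,0],[0,0.037,-0.018,0],[0,0.037,-0.018,0],[0,0.037,-0.018,0],[0,0.037,-0.018,0],[0,0.037,-0.018,0]])

```text
time: 19.22
eef_pos: [0.7563, -0.5043, 0.4998]
tcp_rot: [0.872, 0.485, 0.062, 0.028]
contact_force: [0.1, 0.2, -0.9]
opening: 0.251
```

```bash
python3 st.py
```

```text
t 19.22 p [ 0.7563 -0.5043  0.4998] r 0.909 q [-0.725  0.918  0.211  0.104  1.917 -0.13 ] open 0.251 F [ 0.1  0.2 -0.9]
x [0.522 0.849 0.081] y [ 0.842 -0.528  0.109] z [ 0.135  0.011 -0.991] tilt 7.8
rho 0.7089 gate~ 5.599492553691215 yaw y -32.1
```

jog_arm(series=[[0,0.039,-0.013,0],[0,0.039,-0.013,0],[0,0.039,-0.013,0],[0,0.039,-0.013,0],[0,0.039,-0.013,0],[0,0.039,-0.013,0],[0,0.039,-0.013,0],[0,0.039,-0.013,0]])

```text
time: 19.88
eef_pos: [0.7873, -0.5198, 0.5349]
tcp_rot: [0.864, 0.477, 0.11, 0.12]
contact_force: [-0.4, -1.1, -1.9]
opening: 0.248
```

```bash
python3 st.py
```

```text
t 19.88 p [ 0.7873 -0.5198  0.5349] r 0.9434 q [-0.723  0.889  0.211  0.127  1.737 -0.121] open 0.248 F [-0.4 -1.1 -1.9]
x [0.521 0.85  0.076] y [ 0.798 -0.516  0.313] z [ 0.305 -0.102 -0.947] tilt 18.76
rho 0.7313 gate~ 5.562751720653981 yaw y -32.9
```

jog_arm(series=[[0,0.04,-0.006,0],[0,0.04,-0.006,0],[0,0.04,-0.006,0],[0,0.04,-0.006,0],[0,0.04,-0.006,0],[0,0.04,-0.006,0],[0,0.04,-0.006,0],[0,0.04,-0.006,0]])

```text
time: 20.55
eef_pos: [0.8192, -0.5394, 0.5625]
tcp_rot: [0.848, 0.464, 0.156, 0.205]
contact_force: [-0.4, -0.5, -1.3]
opening: 0.245
```

```bash
python3 st.py
```

```text
t 20.55 p [ 0.8192 -0.5394  0.5625] r 0.9809 q [-0.721  0.879  0.211  0.148  1.551 -0.116] open 0.245 F [-0.4 -0.5 -1.3]
x [0.522 0.85  0.074] y [ 0.723 -0.486  0.491] z [ 0.454 -0.203 -0.868] tilt 29.79
rho 0.7588 gate~ 5.52854735749457 yaw y -34.0
```

jog_arm(series=[[0,0.041,0,0],[0,0.041,0,0],[0,0.041,0,0],[0,0.041,0,0],[0,0.041,0,0],[0,0.041,0,0],[0,0.041,0,0],[0,0.041,0,0]])

```text
time: 21.22
eef_pos: [0.8442, -0.5562, 0.6049]
tcp_rot: [0.823, 0.445, 0.201, 0.289]
contact_force: [0.1, 0.3, -2.8]
opening: 0.247
```

```bash
python3 st.py
```

```text
t 21.22 p [ 0.8442 -0.5562  0.6049] r 1.011 q [-0.722  0.862  0.211  0.17   1.368 -0.117] open 0.247 F [ 0.1  0.3 -2.8]
x [0.522 0.85  0.073] y [ 0.617 -0.436  0.655] z [ 0.589 -0.297 -0.752] tilt 41.26
rho 0.7823 gate~ 5.50410594180573 yaw y -35.2
```

```bash
python3 st.py .463 -.304 .26 | tail -1
```

```text
need tool [-0.01   -0.5711 -0.0401]
```

jog_arm(series=[[-0.0007,-0.038,-0.003,0],[-0.0007,-0.04,-0.003,0],[-0.0007,-0.04,-0.003,0],[-0.0007,-0.04,-0.003,0],[-0.0007,-0.04,-0.003,0],[-0.0007,-0.04,-0.003,0],[-0.0007,-0.04,-0.003,0],[-0.0007,-0.03,-0.003,0]])

```text
time: 21.88
eef_pos: [0.6661, -0.441, 0.4439]
tcp_rot: [0.82, 0.443, 0.205, 0.3]
contact_force: [-0.3, -0.6, -1.2]
opening: 0.249
```

```bash
python3 st.py .463 -.304 .26
```

```text
t 21.88 p [ 0.6661 -0.441   0.4439] r 0.7988 q [-0.771  0.138  1.501  0.278  0.801 -0.313] open 0.249 F [-0.3 -0.6 -1.2]
x [0.523 0.849 0.07 ] y [ 0.604 -0.427  0.673] z [ 0.602 -0.309 -0.737] tilt 42.56
rho 0.6318 gate~ 5.7171699779193865 yaw y -35.3
need tool [-0.0028 -0.3049 -0.0291]
```

jog_arm(series=[[0,-0.04,-0.004,0],[0,-0.04,-0.004,0],[0,-0.04,-0.004,0],[0,-0.04,-0.004,0],[0,-0.03,-0.003,0],[0,0,0,0],[0,0,0,0],[0,0,0,0]])

```text
time: 22.55
eef_pos: [0.5288, -0.345, 0.3228]
tcp_rot: [0.819, 0.442, 0.205, 0.302]
contact_force: [0.2, 0.4, -2.7]
opening: 0.248
```

```bash
python3 st.py .463 -.304 .26
```

```text
t 22.55 p [ 0.5288 -0.345   0.3228] r 0.6314 q [-0.828 -0.193  2.043  0.411  0.617 -0.501] open 0.248 F [ 0.2  0.4 -2.7]
x [0.525 0.848 0.068] y [ 0.601 -0.427  0.676] z [ 0.602 -0.314 -0.734] tilt 42.77
rho 0.5374 gate~ 5.955274559384894 yaw y -35.4
need tool [-0.0041 -0.0995 -0.0064]
```

jog_arm(series=[[0,-0.03,0,0],[0,-0.03,0,0],[0,-0.02,0,0],[0,0,0,0],[0,0,0,0],[0,0,0,0],[0,0,0,0],[0,0,0,0]])

```text
time: 23.22
eef_pos: [0.4904, -0.3223, 0.2916]
tcp_rot: [0.813, 0.44, 0.208, 0.32]
contact_force: [0.1, -0.4, -1.4]
opening: 0.247
```

```bash
python3 - <<'E'
from h import *
cv2.imwrite('pics/s5.png',vision.read_camera('scene')[:,:,::-1])
cv2.imwrite('pics/t5.png',vision.read_camera('top')[:,:,::-1])
s=monitor.get_state();R=Ro.from_quat(s['tcp_rot']).as_matrix()
m=s['eef_pos']+.022*R[:,2]-.011*R[:,0];print('mid',m,'angles case y,x,z',np.arccos(np.clip([-R[2,1],-R[2,0],-R[2,2]],-1,1)))
a=np.array([.5187-.5542,-.198+.346]);a=np.array([.3544-.3186,-.393+.2455])
cen=np.array([.435,-.296]);ax=np.array([.5113-.3186,-.1987+.2455]);ax/=np.hypot(*ax);ay=np.array([-ax[1],ax[0]])
print('tray xy',ax@(m[:2]-cen),ay@(m[:2]-cen))
c=[m+R@np.array([i*.07,j*.011,.055]) for i in(-1,1) for j in (-1,1)];print('lowest',min(q[2] for q in c))
print(proj(T,m),proj(S,m))
E
python3 st.py
```

```text
mid [ 0.49808031 -0.33889173  0.27512251] angles case y,x,z [2.35144271 1.62769738 0.78388069]
tray xy 0.051175799085692586 -0.056567339541573544
lowest 0.22445061260368954
[[480.04901786 181.95129555]] [[145.9827346  251.28113379]]
t 23.32 p [ 0.4902 -0.3221  0.2913] r 0.5866 q [-0.858 -0.294  2.193  0.498  0.547 -0.614] open 0.248 F [ 0.8 -0.3 -1.7]
x [0.526 0.848 0.057] y [ 0.582 -0.408  0.704] z [ 0.62  -0.337 -0.708] tilt 44.91
rho 0.5216 gate~ 6.034524780118304 yaw y -35.1
```

View pics/s5.png

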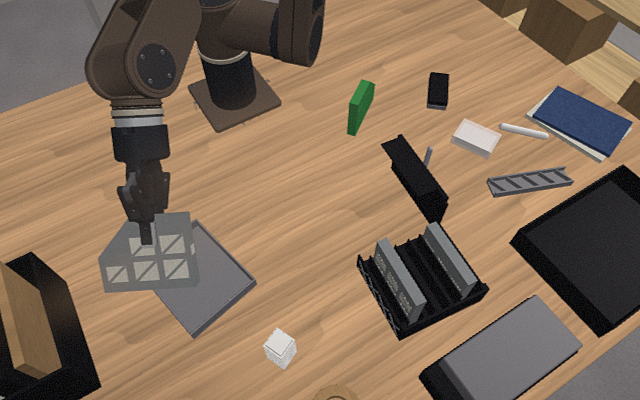

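View pics/t5.png

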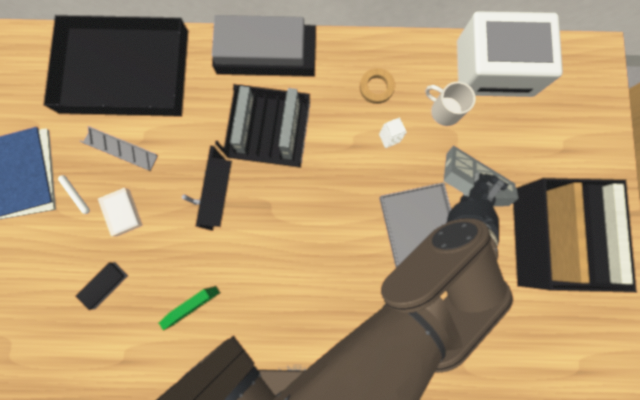

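jog_arm(series=[[0.008,-0.015,0,0],[0.008,-0.015,0,0],[0.008,-0.015,0,0],[0,0,0,0],[0,0,0,0],[0,0,0,0],[0,0,0,0],[0,0,0,0]])

```text
time: 23.98
eef_pos: [0.4794, -0.2867, 0.2664]
tcp_rot: [0.811, 0.439, 0.209, 0.325]
contact_force: [0.4, 0.6, -1.9]
opening: 0.243
```

```bash
cat > fin.py <<'E'
from h import *
s=monitor.get_state();R=Ro.from_quat(s['tcp_rot']).as_matrix()
m=s['eef_pos']+.022*R[:,2]-.011*R[:,0];print('mid',m,'angles case y,x,z',np.arccos(np.clip([-R[2,1],-R[2,0],-R[2,2]],-1,1)))
cen=np.array([.435,-.296]);ax=np.array([.5113-.3186,-.1987+.2455]);ax/=np.hypot(*ax);ay=np.array([-ax[1],ax[0]])
print('tray xy',ax@(m[:2]-cen),ay@(m[:2]-cen))
c=[m+R@np.array([i*.07,j*.011,.055]) for i in(-1,1) for j in (-1,1)];print('lowest',min(q[2] for q in c))
print(s['dq'].round(3))
E
python3 fin.py
python3 - <<'E'
from h import *
cv2.imwrite('pics/s6.png',vision.read_camera('scene')[:,:,::-1])
cv2.imwrite('pics/t6.png',vision.read_camera('top')[:,:,::-1])
E
python3 st.py; python3 fin.py
```

```text
mid [ 0.48736596 -0.30355701  0.25037099] angles case y,x,z [2.36040327 1.62519184 0.7925631 ]
tray xy 0.04910324832895771 -0.01970212048361828
lowest 0.20014311093769813
[-0.006  0.006 -0.021  0.003 -0.004  0.   ]
t 24.08 p [ 0.4794 -0.2867  0.2665] r 0.5586 q [-0.817 -0.351  2.285  0.487  0.489 -0.585] open 0.248 F [-0.1 -0.4 -2.8]
x [0.528 0.848 0.054] y [ 0.576 -0.404  0.71 ] z [ 0.624 -0.343 -0.702] tilt 45.42
rho 0.4896 gate~ 6.071536749429975 yaw y -35.0
mid [ 0.48734742 -0.30356213  0.25042161] angles case y,x,z [2.3605595  1.62513014 0.79271264]
tray xy 0.04908402010928758 -0.01970272103877932
lowest 0.20020268833277735
[ 0.002 -0.003  0.01  -0.001  0.004 -0.   ]
```

View pics/s6.png

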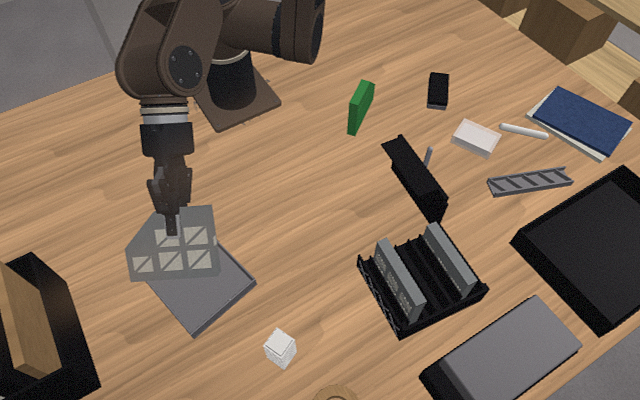

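View pics/t6.png

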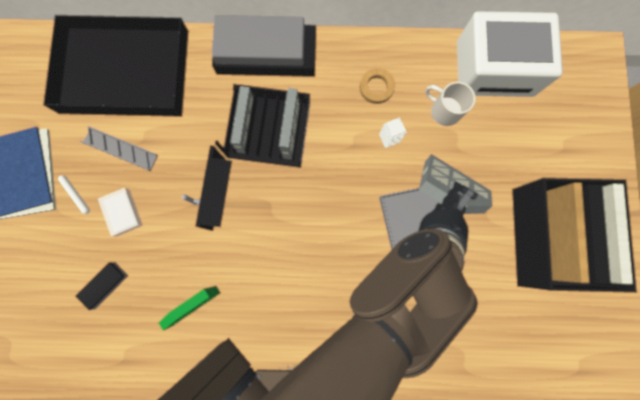

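Run:
```python
from h import *
s=monitor.get_state();R=Ro.from_quat(s['tcp_rot']).as_matrix()
m=s['eef_pos']+.022*R[:,2]-.011*R[:,0]
for j in (-1,1): print(proj(S,[m+R@np.array([i*.07,j*.011,.055]) for i in(-1,1)]).round(0).tolist())
print(s['time'],s['dq'].round(3))
im=cv2.imread('pics/s6.png')[190:300,100:260];cv2.imwrite('pics/s6c.png',cv2.resize(im,None,fx=5,fy=5,interpolation=cv2.INTER_CUBIC))
```

```text
[[133.0, 274.0], [219.0, 273.0]]
[[127.0, 279.0], [215.0, 278.0]]
24.0833 [ 0.002 -0.003  0.01  -0.001  0.004 -0.   ]
```

View pics/s6c.png

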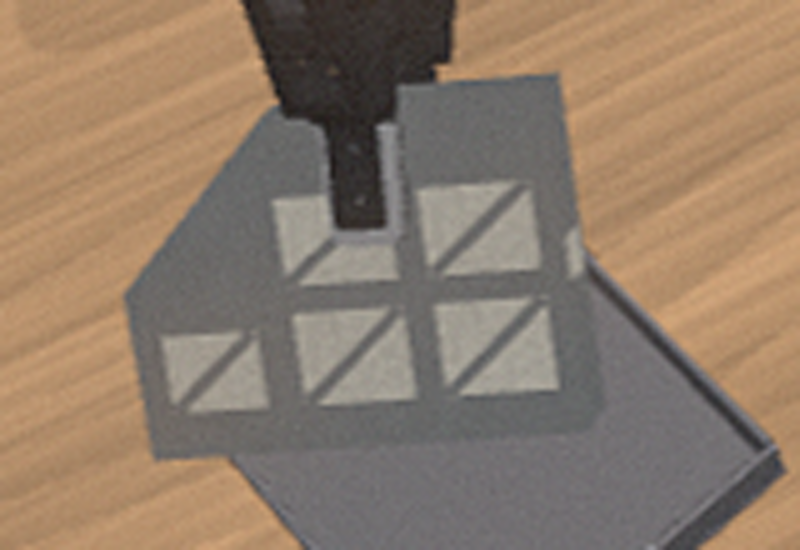

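```bash
python3 -c "
from plant import workorder,monitor
print(workorder.sign_off());print(monitor.get_state()['time'])"
```

```text
the job is handed in; nothing more can be done
None
the job is handed in; nothing more can be done
```

The sloped case is held tipped over the tray, with the gate left wide open, and the job is handed in at about 24 s. Sign-off reported no verdict.

- **Gate:** I pinched the pull bar from above and swung the gate to roughly 1.5–1.6 rad. That figure comes from where the gripper was when it let go. The later pictures show the gate still open.
- **Case:** I took the sloped case from the middle bay and lifted it straight up. Moves can only turn the tool about its own z axis, so I got the tilt by pushing past the arm's outer reach, which made the arm tilt the tool outward. The case then kept that tilt on the way to the tray.

My last checks before handing in, computed from the tool pose and tray corners read off the images:

| Check | Value | Required |
|---|---|---|
| Tilt from upright | about 45° | 45° ± 20° |
| Long edge off level, from tool pose | about 3° | within 17° |
| Middle from tray centre (x, y) | about 49, -20 mm | within 100, 80 mm |
| Middle height | about 0.25 m | over 0.11 m |
| Lowest edge height | about 0.20 m | at least 0.08 m |

- **At rest:** joint speeds were at most 0.01 rad/s, and the gripper was stopped on the case at about 21 mm opening.
- **Other objects:** the pictures show the other two cases in their bays and the spacer tower upright.
- **Disagreement:** in the picture the bottom edge is about 3° off where the tool pose puts it. The case has probably turned slightly in the grip, still well inside the limit.
- **Joint range:** while testing the tilt early on, joint 3 read 2.485 rad against its listed limit of 2.48. Nothing was reported, but I cannot rule out that it counted.

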